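# Clamp a tube block in the dry bath with its locknut

## Task

Seat the large aluminium tube block fully flat in the well of the dry bath. Fit the holding spanner on the clamp's square collar and bring the clip squarely over the block's foot, where the spanner's handle meets the stop pin; then, with the spanner left on the collar to hold the clip in place, turn the brass locknut clockwise until it stops. Finally take the spanner off and lay it back flat on the grey mat, leaving the clip over the foot, the nut tight and everything else on the bench where it was.

Things in the scene. Friction and masses are not known exactly. Their poses are not given: they have to be found in the camera images.
- bath: Dry bath, fixed: white housing 240 (x) x 260 (y) x 75 mm high, flat aluminium top; origin at the centre of its underside, z up, its front (dark display) faces its own -x; turned by up to 0.2 rad. On top: the rectangular well in its +y half, beside it the clamp (disc, clip, square collar, brass hexagon locknut on a stud) and the stop pin.
- well (a point): Centre of the well's floor, 20 mm below the bath's top, axes as the bath's; at (30, 55, 55) mm in the bath's frame. The well is 66 (x) x 86 (y) mm with a 2 mm chamfer around its mouth: 1 mm to spare on each side of the block's foot.
- block: Large aluminium tube block, 0.3 to 0.55 kg: foot 64 (x) x 84 (y) x 19 mm high; on it an upper body 44 (x) x 60 (y) x 41 mm (grip it across the 44 mm); 60 mm high in all, 3 x 4 dark tube holes on top. Origin: centre of its underside, z up. Stands on the bench left or right of the bath; fits either way round. Seated, the foot's top is 1 mm below the bath's top.
- collar_mid (a point): On the clamp's vertical axis at mid height of the steel square collar, 14 mm above the bath's top; at (30, -32, 89) mm in the bath's frame. Axes turn with the collar. The collar is 32 x 32 mm, 8 to 20 mm above the bath's top, flats facing its own +-x and +-y. The nut above it passes through the spanner's jaw, so the spanner may be lowered from above or slid in.
- clip_end (a point): Top of the clip's end. The clip is a steel strip 12 mm wide, 5 mm thick, turning with the collar below it: it points along the collar's +y to 54 mm from the axis, its top 7.5 mm above the bath's top. At the same level, under the square collar, is a disc of 28 mm radius, top 8 mm above the bath's top.
- collar (a joint): Angle of clip, disc and collar in the bath, rad, counter-clockwise from above positive. At 0 the clip points along the bath's +y, squarely over the block's foot. Starts parked at +0.9 to +1.2, clear of the well. Turns easily (0.03 N m) from -1.3 to 1.5 and stays where left; a turning locknut drags it along unless it is held.
- nut_mid (a point): Centre of the brass locknut, 32 mm above the bath's top on the clamp's axis: a hexagon 24 mm across flats, 22 mm high, bottom 21 and top 43 mm above the bath's top; a 12 mm stud stands out of it to 52 mm. Axes turn with the nut: flats face its +-x and the directions 60 degrees apart; a black dot on top is on its +x side.
- nut (a joint): Locknut's angle on the collar, rad, clockwise from above positive; starts at 0 to 0.3, tight at its firm stop at 1.1. At 0 its axes are parallel to the collar's. Turning it takes 0.15 N m. It stays where left, does not move up or down. The collar has some 0.1 rad of play either way in the jaw: it gives that much with the nut before the pin takes the load.
- spanner: Holding spanner, 160 g, 140 mm long, lying on its handle's flat underside on the mat, z up; origin at the jaw's centre, at the level of the handle's underside; jaw opens to +x, handle runs along -x. Fitted on the collar with axes parallel to the collar's (handle on the bath's top), its handle meets the stop pin when the clip is over the foot; the pin then takes the load of tightening.
- jaw (a point): Centre of the spanner's steel jaw, 14 mm above the handle's underside, axes as the spanner's; fitted, it coincides with the collar's middle. Jaw 35 mm wide, 55 mm over the prongs, 10 mm thick, its underside 9 mm above the handle's underside (clears the disc); prongs reach 14 mm ahead of the centre, throat 17.5 mm behind it.
- grip (a point): Grip point of the spanner's black handle, 70 mm behind the jaw centre, 11 mm above the handle's underside, within 20 mm of the centre of mass. The handle is 16 mm wide, 22 mm high and runs from 38 to 126 mm behind the jaw centre.
- pin (a point): Top centre of the fixed stop pin, upright, 10 mm in diameter, 26 mm high above the bath's top, at (-82, -18.5) mm in the bath's frame: 112 mm from the clamp's axis along its -x. It stops the fitted spanner from turning clockwise beyond collar angle about 0.
- mat: Plain grey mat, 240 (x) x 160 (y) x 4 mm, fixed on the bench left or right of the bath; origin at the centre of its underside.
- spare_block: A spare, smaller tube block, a bystander; leave it alone.
- reagent: A white bottle, a bystander; leave it alone.
- dropper: A small amber dropper bottle, a bystander; leave it alone.
- timer: A small white timer, a bystander; leave it alone.
- driver: A screwdriver, a bystander; leave it alone.
- tube_rack: A rack of capped tubes, a bystander; leave it alone.
- pen: A black pen, a bystander; leave it alone.
There are look-alikes about, which are no part of the job. What is shaped like the block but brown is not meant.

How it is judged:
By the outcome, as a careful person would: the job done as asked, in the order asked, and still so for the second after the job is handed in, with the robot touching nothing.
It also fails if it takes over 72 s, if anything falls off the work surface, if the arm or the gripper's body presses on something with over 40 N, if the wrist force passes 120 N, or if a joint passes its speed limit or range.

## Robot

A 6-joint arm with a two-finger parallel gripper is mounted at the origin on the work surface. World frame = base frame: x ahead of the robot, y to its left, z up, the work surface at z = 0. Lengths are in mm, angles in degrees, forces in N, time in s.
With the tool pointing down it reaches from about 350 to 850 mm from the base axis. Payload 8.1 kg.
Tool frame: the origin (TCP) lies between the finger pads; the fingertips stand r.nose_length ahead of it and the grasp point (between the pads) lies 3 mm ahead of it (r.nose_length is the distance from the TCP to the fingertips, in mm); x points along the fingers, y is the direction in which the jaws open and shut, and the axes are right-handed (so a half turn about x gives the same grasp; the last joint's range is limited). The gripper opens to 85 mm and grips with 20 to 120 N. Pads are 22 mm wide; open, the fingers measure 114 mm over their backs; the gripper's body (76 mm by 85 mm) begins 54 mm behind the grasp point. The pads swing forward as they close: fully open they stand 13 mm farther back than shut.
Start: joints at [61.971, 7.471, 85.268, -0, 87.261, -4.893], TCP at [235.729, 551.758, 253.292] pointing down, gripper open.
Joint ranges: [-169.43, 169.43], [-51.17, 129.36], [1.28, 143.12], [-76.62, 256.62], [0, 156.53], [-152.29, 152.29]. Speed limits (degrees/s): [136.94, 136.94, 159.86, 180, 180, 180].

## Interface

Orientations are given as [roll, pitch, yaw] about the fixed x, y, z axes, in that order (R = Rz(yaw) Ry(pitch) Rx(roll)).
In Python, from bench import sense, optics, order, r gives the robot as it stands.
- The arm moves only by the tool carry_out, never from a script. Its argument "commands" is one flat list of numbers, 7 for each row, row after row: the shift along the tool's x, y, z in m, then the turn, a rotation vector about the tool's x, y, z in degrees, then the closure, from -1 (fully open) to 1 (shut), so that 0 is half open. A call has 1 to 12 rows; each row is the pose to reach, as a shift and turn from the pose measured when the call began, along the tool's axes at that moment; what a row does not reach only later rows make up. A row lasts 1/8 s, in which the tool goes at most 62.5 mm and 10.7 degrees, less where a joint would pass 70% of its speed; a pose out of reach is approached as far as the arm can. A call with a gripper value outside its range is refused whole. The fingers move at their own pace and stop on an object; "grip_force" is the grip in N (left out, the last holds). Time passes only in rows, so rows that repeat a pose let the fingers close. It gives the time, the measured TCP pose, the force and the opening at its end, in the units of the state.
- sense(): the state, without advancing time (a new reading comes with each control period).
- optics.snapshot(name): name is "scene" or "top"; returns (picture, depth): 384x512x3 uint8, red, green, blue; 384x512 float32, mm along the optical axis (not along the pixel's ray), 0 where there is no reading.
- optics.calibration(name): a dict with "mtx" (3x3 intrinsics, pixels), "k1" (the pictures are not rectified: a ray, as slopes to the right and down, at radius r is drawn at 1 + k1 r^2 times it, then the intrinsics apply), "extrinsics" (4x4, takes a point from camera to world coordinates). Camera axes: x right, y up, looking along -z (the intrinsics and any distortion apply to the point x, -y, -z); pixel columns grow to the right and rows downward; lengths in mm; the calibration is good to about 2 mm. A picture is of the moment at which its call begins. calibration takes no time and is no camera call.
- order.hand_in(): hands the job in, once; it reports no verdict.
The state is a dict: "time": time; "joint_pos": joint angles; "qd": joint speeds; "joint_efforts": joint torques, N m; "tool_pos": TCP position; "tcp_rot": TCP orientation; "ft_force": force on the tool from outside, world axes, zero at the start; "wrist_torque": the same for the moment, N m; "finger_gap": finger opening in mm.
Only numpy, scipy, OpenCV 4.12 (cv2) and the standard library are available. Lean on these libraries where they do the work, as an engineer would, in place of code of your own. Each camera call takes 0.05 s, during which the arm holds its last target. There are 200 camera calls.

## Working session

There is one attempt and no reset: what is moved stays moved. The work goes in short steps, Python scripts to look and compute and a tool call to move; the robot and the scene stay as the last step left them, time stands still between calls to the robot, and variables do not carry over. Pictures are saved under pics/ and viewed, about 8 in all and at most 12, crops included, and the job is handed in when it is done.

Besides the shell and the picture viewer there is one more tool, called after "Call:" as name(argument=value, ...) on one line, values as JSON. carry_out: Moves the arm, as the interface text tells. Its arguments: {"type":"object","properties":{"commands":{"type":"array","items":{"type":"number"}},"grip_force":{"type":"number"}},"required":["commands"]}

```bash
mkdir -p pics; ls
cat > h.py <<'E'
import numpy as np, cv2
from scipy.spatial.transform import Rotation as R
from bench import sense, optics, order, r
def snap(n):
    p,d=optics.snapshot(n); np.savez(''+n+'.npz',p=p,d=d); return p,d
def load(n):
    z=np.load(''+n+'.npz'); return z['p'],z['d']
def slopes(n,px):
    c=optics.calibration(n);K=np.array(c['mtx'],float)
    px=np.atleast_2d(np.array(px,float))
    q=np.stack([(px[:,0]-K[0,2])/K[0,0],(px[:,1]-K[1,2])/K[1,1]],1)
    s=q.copy()
    for _ in range(20): s=q/(1+c['k1']*(s**2).sum(1,keepdims=True))
    return s
def onplane(n,px,z):
    E=np.array(optics.calibration(n)['extrinsics']);s=slopes(n,px)
    d=np.c_[s[:,0],-s[:,1],-np.ones(len(s))]@E[:3,:3].T;o=E[:3,3]
    return o+d*((z-o[2])/d[:,2])[:,None]
def cloud(n,d):
    h,w=d.shape;u,v=np.meshgrid(np.arange(w),np.arange(h));s=slopes(n,np.c_[u.ravel(),v.ravel()])
    D=d.ravel()[:,None];E=np.array(optics.calibration(n)['extrinsics'])
    return ((np.c_[s[:,0],-s[:,1],-np.ones(len(s))]*D)@E[:3,:3].T+E[:3,3]).reshape(h,w,3)
def proj(n,P):
    c=optics.calibration(n);E=np.array(c['extrinsics']);K=np.array(c['mtx'])
    q=(np.atleast_2d(P)-E[:3,3])@E[:3,:3];s=np.c_[q[:,0],-q[:,1]]/(-q[:,2:])
    s=s*(1+c['k1']*(s**2).sum(1,keepdims=True));return s*[K[0,0],K[1,1]]+[K[0,2],K[1,2]]
def save(name,p,k=None):
    if k: p=cv2.resize(p,None,fx=k,fy=k,interpolation=cv2.INTER_CUBIC)
    cv2.imwrite('pics/'+name+'.png',p[:,:,::-1])
E
python3 - <<'E'
from h import *
for n in('top','scene'):
    p,d=snap(n); save(n+'0',p,1.5); c=optics.calibration(n);print(n,np.round(c['extrinsics'],3).tolist(),c['mtx'],c['k1'])
s=sense();print(s,r.nose_length)
E
```

```text
pics
top [[0.041, 0.974, -0.221, 293.884], [-0.999, 0.041, -0.007, -2.378], [0.002, 0.221, 0.975, 1387.569], [0.0, 0.0, 0.0, 1.0]] [[396.82039877   0.         253.89054991]
 [  0.         396.82039877 189.57197334]
 [  0.           0.           1.        ]] -0.10175963248618963
scene [[-0.301, -0.808, 0.507, 1156.626], [0.954, -0.247, 0.172, 181.979], [-0.014, 0.535, 0.845, 1024.671], [0.0, 0.0, 0.0, 1.0]] [[367.03552862   0.         245.86595445]
 [  0.         367.03552862 190.60169135]
 [  0.           0.           1.        ]] 0.010741731513716338
{'time': 0.1, 'joint_pos': array([ 6.19722057e+01,  7.51074484e+00,  8.53235669e+01, -1.86266980e-03,
        8.72617901e+01, -4.89350104e+00]), 'qd': array([ 0.00163418, -0.14658291, -0.12472519,  0.0349144 , -0.0192085 ,
       -0.02597637]), 'joint_efforts': array([ 1.38859552e-03, -5.70952034e+01, -5.01941264e+01, -1.59762812e-04,
        8.23139999e-03, -9.90066184e-06]), 'tool_pos': array([235.50825248, 551.34443195, 252.34462726]), 'tcp_rot': array([ -93.78447609,   89.90388019, -116.91867882]), 'ft_force': array([-0.30629474,  0.84335935, -0.62572323]), 'wrist_torque': array([ 0.00283611, -0.04921642, -0.03682476]), 'finger_gap': 85.52949656355861} 22.0
```

View pics/top0.png

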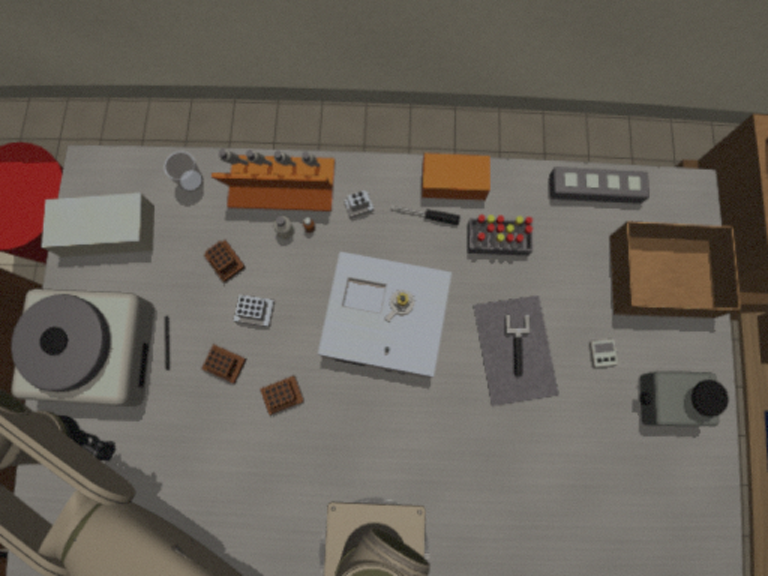

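View pics/scene0.png

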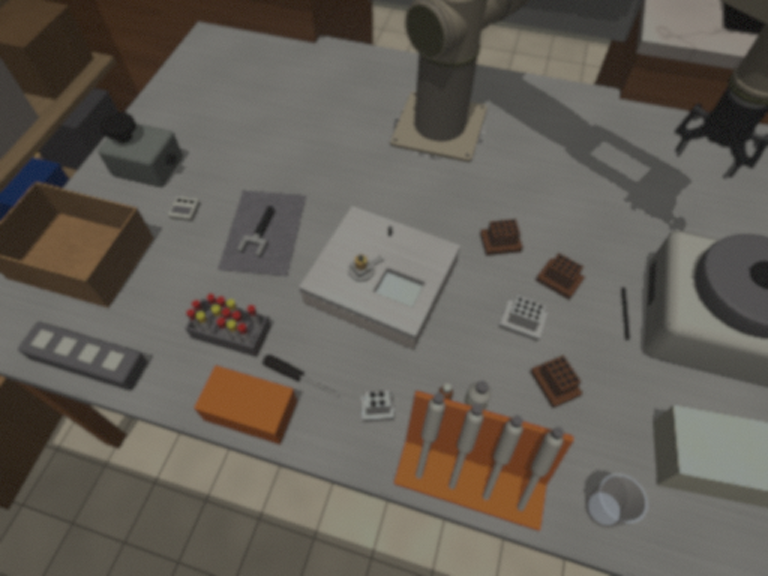

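Candidates shaped like the block, in the 1.5x top view: brown at (224,260), (223,363) and (282,395); aluminium with 12 holes at (254,310); a small 4-hole one at (359,203). The aluminium one at (254,310) fits: large, 3x4 holes, not brown. The mat with the spanner is at (517,347). I'll confirm this with enlarged crops and measure.

Run:
```python
from h import *
p,d=load('top'); s,ds=load('scene')
def crop(p,u,v,w=38,h=28,k=5): return cv2.resize(p[v-h:v+h,u-w:u+w],None,fx=k,fy=k,interpolation=cv2.INTER_CUBIC)
a=np.hstack([crop(p,169,207),crop(p,262,204)]);b=np.hstack([crop(p,344,232),crop(s,248,180)])
save('crops',np.vstack([a,b]))
C=cloud('top',d)
hsv=cv2.cvtColor(p,cv2.COLOR_RGB2HSV)
def med(u,v): return np.round(C[v,u],1)
print('bathtop',med(235,235),'well',med(243,196),'blocktop',med(169,203),'foot',med(177,215),'bench',med(200,300),'mat',med(330,250))
# heights map around
Z=C[...,2]
m=(abs(Z-75)<6)&(np.hypot(C[...,0]-C[205,256,0],C[...,1]-C[205,256,1])<250)
m=m.astype(np.uint8)
n,l,st,ce=cv2.connectedComponentsWithStats(m);i=1+np.argmax(st[1:,4]);
pts=np.argwhere(l==i)[:,::-1].astype(np.float32)
W=onplane('top',pts,75)[:,:2].astype(np.float32);rc=cv2.minAreaRect(W);print('bath rect',rc,st[i])
m=(Z>50)&(Z<70)&(np.hypot(C[...,0]-C[205,169,0],C[...,1]-C[205,169,1])<60)
pts=np.argwhere(m)[:,::-1];W=onplane('top',pts,60)[:,:2].astype(np.float32);print('block rect',cv2.minAreaRect(W),len(pts))
```

```text
bathtop [435.8  64.1  68.3] well [572.6  44.3  52.7] blocktop [537.6 297.9  51. ] foot [502.6 273.9  15.4] bench [215.9 175.9  -3. ] mat [ 403.1 -264.1    9.8]
bath rect ((528.4818115234375, -3.071044921875), (260.2037658691406, 241.07916259765625), 81.46637725830078) [ 212  168   89   83 4616]
block rect ((530.2467041015625, 304.17047119140625), (62.702728271484375, 45.48548889160156), 84.28709411621094) 234
```

View pics/crops.png

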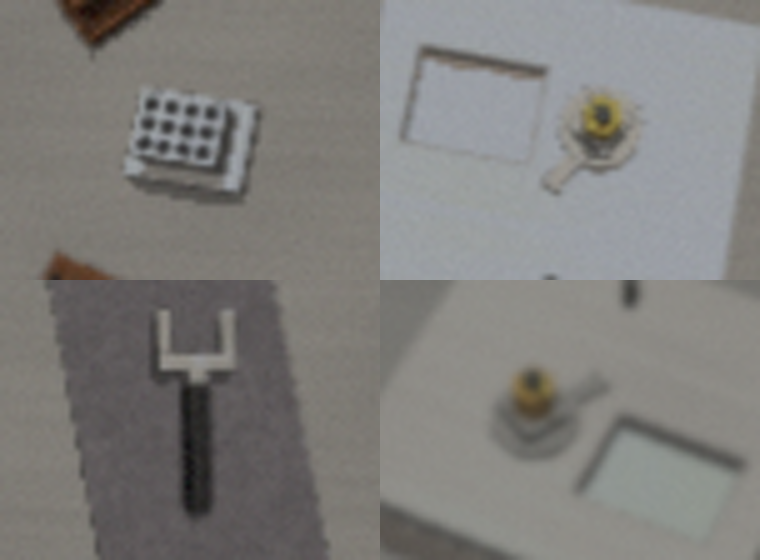

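The crops confirm the aluminium 3x4-hole block, the well with the clamp beside it, and the spanner with its jaw toward +x on the mat. Next I'll refine with edge profiles in both views.

```bash
cat >> h.py <<'E'
def rectfit(n,img,c,size,yaw,z,half=8,sides='all',verb=True):
    """edge points on plane z by strongest grey gradient across each side; robust line per side"""
    g=cv2.GaussianBlur(cv2.cvtColor(img,cv2.COLOR_RGB2GRAY).astype(np.float32),(0,0),0.7)
    a=np.radians(yaw);X=np.array([np.cos(a),np.sin(a)]);Y=np.array([-X[1],X[0]]);out={}
    for k,N,T,hn,ht in(('+x',X,Y,size[0]/2,size[1]/2),('-x',-X,Y,size[0]/2,size[1]/2),('+y',Y,X,size[1]/2,size[0]/2),('-y',-Y,X,size[1]/2,size[0]/2)):
        t=np.linspace(-.8*ht,.8*ht,30);o=np.arange(-half,half+.01,.5)
        P=np.array(c)+T*t[:,None,None]+N*(hn+o[None,:,None])
        uv=proj(n,np.c_[P.reshape(-1,2),np.full(P.size//2,z)]).astype(np.float32)
        G=np.gradient(cv2.remap(g,uv[:,0].reshape(len(t),-1),uv[:,1].reshape(len(t),-1),cv2.INTER_LINEAR),axis=1)
        w=np.abs(G);i=w.argmax(1);e=o[i]
        q=np.c_[t,e].astype(np.float32)
        ok=np.abs(e-np.median(e))<2.5
        s,b=np.polyfit(t[ok],e[ok],1)
        out[k]=(b,np.degrees(np.arctan(s)),ok.sum(),np.sign(np.median(G[range(len(t)),i])))
    if verb: print(n,{k:np.round(v,2).tolist() for k,v in out.items()})
    return out
E
python3 - <<'E'
from h import *
P={n:load(n) for n in('top','scene')}
bc=np.array([528.5,-3.1]);by=-8.53
a=np.radians(by);Rb=np.array([[np.cos(a),-np.sin(a)],[np.sin(a),np.cos(a)]])
for n in P:
    print('bath');rectfit(n,P[n][0],bc,(240,260),by,75)
    print('well');rectfit(n,P[n][0],bc+Rb@[30,55],(68,88),by,75,6)
    print('block');rectfit(n,P[n][0],(530.2,304.2),(44,60),-5.7,60,6)
    print('foot');rectfit(n,P[n][0],(530.2,304.2),(64,84),-5.7,19,6)
def comp(m,n,z,lab):
    k,l,st,ce=cv2.connectedComponentsWithStats(m.astype(np.uint8));i=1+np.argmax(st[1:,4])
    pts=np.argwhere(l==i)[:,::-1].astype(np.float32);W=onplane(n,pts,z)[:,:2].astype(np.float32)
    print(lab,n,'px',ce[i].round(1),'A',st[i,4],'rect',[np.round(q,1).tolist() for q in cv2.minAreaRect(W)],'mean',W.mean(0).round(1));return W
for n in P:
    p=P[n][0].astype(int);u0,v0=proj(n,[[*(bc+Rb@[30,-32]),117]])[0].astype(int);print(n,'exp nut px',u0,v0)
    m=np.zeros(p.shape[:2],bool);m[v0-12:v0+12,u0-12:u0+12]=1
    W=comp(m&(p[...,0]-p[...,2]>45),n,112,'nut')
    u0,v0=proj(n,[[*(bc+Rb@[-82,-18.5]),98]])[0].astype(int);m[:]=0;m[v0-8:v0+8,u0-8:u0+8]=1
    comp(m&(p.sum(2)<300),n,92,'pin'); 
    u0,v0=proj(n,[[480,-272,25]])[0].astype(int);m[:]=0;m[v0-35:v0+35,u0-35:u0+35]=1
    comp(m&(p.sum(2)<160),n,26,'handle'); comp(m&(p.sum(2)>450),n,23,'jaw')
print('bath frame: clamp',bc+Rb@[30,-32],'pin',bc+Rb@[-82,-18.5],'well',bc+Rb@[30,55])
p=P['top'][0];u,v=248,200;save('clamp',p[v-30:v+30,u-10:u+50],10)
E
```

```text
bath
top {'+x': [0.95, -0.2, 30.0, -1.0], '-x': [-0.57, -0.01, 30.0, -1.0], '+y': [-1.07, 0.26, 30.0, -1.0], '-y': [1.0, -0.0, 30.0, -1.0]}
well
top {'+x': [0.9, 0.39, 30.0, 1.0], '-x': [-2.7, 0.35, 16.0, -1.0], '+y': [0.63, -1.78, 27.0, 1.0], '-y': [4.99, 0.26, 18.0, 1.0]}
block
top {'+x': [-3.54, 0.26, 25.0, 1.0], '-x': [-0.55, -0.67, 21.0, -1.0], '+y': [-3.96, 3.16, 28.0, 1.0], '-y': [5.58, 1.04, 24.0, 1.0]}
foot
top {'+x': [-5.69, -0.42, 26.0, 1.0], '-x': [-1.53, -0.67, 29.0, -1.0], '+y': [-4.61, 1.86, 26.0, 1.0], '-y': [-2.42, 0.81, 28.0, -1.0]}
bath
scene {'+x': [2.6, 0.15, 30.0, -1.0], '-x': [-1.87, -0.23, 30.0, -1.0], '+y': [0.45, 0.29, 29.0, -1.0], '-y': [-0.88, -0.07, 30.0, -1.0]}
well
scene {'+x': [0.0, -1.06, 27.0, -1.0], '-x': [-3.85, 1.29, 30.0, 1.0], '+y': [-2.82, 0.16, 23.0, -1.0], '-y': [0.25, 1.88, 28.0, 1.0]}
block
scene {'+x': [5.27, 0.4, 29.0, -1.0], '-x': [-5.34, 0.65, 27.0, 1.0], '+y': [-1.9, -1.33, 30.0, 1.0], '-y': [-5.81, 0.81, 25.0, 1.0]}
foot
scene {'+x': [3.74, 0.92, 24.0, -1.0], '-x': [-4.65, -0.31, 21.0, 1.0], '+y': [-5.66, -0.38, 21.0, 1.0], '-y': [-4.
[... 279 characters left out ...]
, [17.5, 86.6], 89.7] mean [ 448.3 -312. ]
jaw top px [298.  192.5] A 2 rect [[599.5, -147.8], [3.6, 0.0], -179.0] mean [ 599.5 -147.8]
scene exp nut px 240 171
nut scene px [239.9 174.1] A 16 rect [[557.8, -37.7], [12.7, 19.2], 28.5] mean [557.8 -38.7]
pin scene px [259.9 153.8] A 14 rect [[449.1, -6.9], [20.3, 6.4], 16.4] mean [450.4  -7. ]
handle scene px [176.6 146.9] A 99 rect [[454.5, -306.8], [19.9, 81.5], 89.6] mean [ 455.5 -307.2]Traceback (most recent call last):
  File "<stdin>", line 21, in <module>
  File "<stdin>", line 11, in comp
    return _wrapfunc(a, 'argmax', axis=axis, out=out, **kwds)
    return bound(*args, **kwds)
ValueError: attempt to get argmax of an empty sequence
```

The edge fits of the two cameras differ by a constant of about 1.5 mm, within the stated calibration error. Averaged: bath centre about (530, -3.5), yaw -8.5°; block about (533, 307.4), yaw about -5.9°. The sizes agree (240.5 x 260). Now I'll plan the block grasp.

```bash
cat >> h.py <<'E'
def state():
    s=sense();return s,np.array(s['tool_pos']),R.from_euler('xyz',s['tcp_rot'],degrees=True)
def yawof(Rt): y=Rt.as_matrix()[:,1]; return np.degrees(np.arctan2(y[1],y[0]))
def down(yaw):
    a=np.radians(yaw);x=np.array([0,0,-1.]);y=np.array([np.cos(a),np.sin(a),0]);return R.from_matrix(np.c_[x,y,np.cross(x,y)])
def plan(*tg):
    s,p,Rt=state();print('t',round(s['time'],2),'tcp',p.round(1),'yaw',yawof(Rt).round(2),'gap',round(s['finger_gap'],1),'F',np.round(s['ft_force'],1),'T',np.round(s['wrist_torque'],2),'j',np.round(s['joint_pos'],1))
    for pos,yaw in tg:
        d=Rt.inv().apply(np.array(pos)-p)/1000;print(pos,yaw,'->',d.round(4),(Rt.inv()*down(yaw)).as_rotvec(degrees=True).round(2))
E
python3 - <<'E'
from h import *
plan(((533,307.4,140),-5.9),((533,307.4,46),-5.9),((533,307.4,140),174.1))
P={n:load(n) for n in('top','scene')}
for n in P:
    p=P[n][0].astype(int)
    # spanner: handle dark + jaw bright over mat
    u0,v0=proj(n,[[455,-310,20]])[0].astype(int)
    m=np.zeros(p.shape[:2],bool);m[v0-30:v0+30,u0-30:u0+30]=1
    for lab,mm,z in(('handle',m&(p.sum(2)<190),26),('jaw',m&(p.sum(2)>430),23)):
        k,l,st,ce=cv2.connectedComponentsWithStats(mm.astype(np.uint8));
        if k<2: print(lab,n,'none');continue
        i=1+np.argmax(st[1:,4]);q=np.argwhere(l==i)[:,::-1].astype(np.float32);W=onplane(n,q,z)[:,:2].astype(np.float32)
        print(lab,n,ce[i].round(1),st[i,4],[np.round(x,1) for x in cv2.minAreaRect(W)],W.mean(0).round(1))
p=P['top'][0];u,v=265,203;save('clamp',p[v-20:v+20,u-25:u+25],14)
E
```

```text
t 0.1 tcp [235.5 551.3 252.3] yaw 66.87 gap 85.5 F [-0.3  0.8 -0.6] T [ 0.   -0.05 -0.04] j [62.   7.5 85.3 -0.  87.3 -4.9]
(533, 307.4, 140) -5.9 -> [ 0.1125 -0.1073  0.3694] [7.277e+01 6.000e-02 9.000e-02]
(533, 307.4, 46) -5.9 -> [ 0.2065 -0.1071  0.3694] [7.277e+01 6.000e-02 9.000e-02]
(533, 307.4, 140) 174.1 -> [ 0.1125 -0.1073  0.3694] [-1.0723e+02 -9.0000e-02  6.0000e-02]
handle top [344.5 237.2] 158 [array([ 450.3, -311.3]), array([100.2,  20.6]), np.float64(2.1)] [ 447.8 -311.2]
jaw top [345.5 219.5] 4 [array([ 509.9, -315.8]), array([3.5, 3.7]), np.float64(2.2)] [ 509.9 -315.8]
handle scene [176.5 146.9] 129 [array([ 455. , -307.2]), array([89.2, 23.8]), np.float64(1.5)] [ 455.8 -307.4]
jaw scene none
```

View pics/clamp.png

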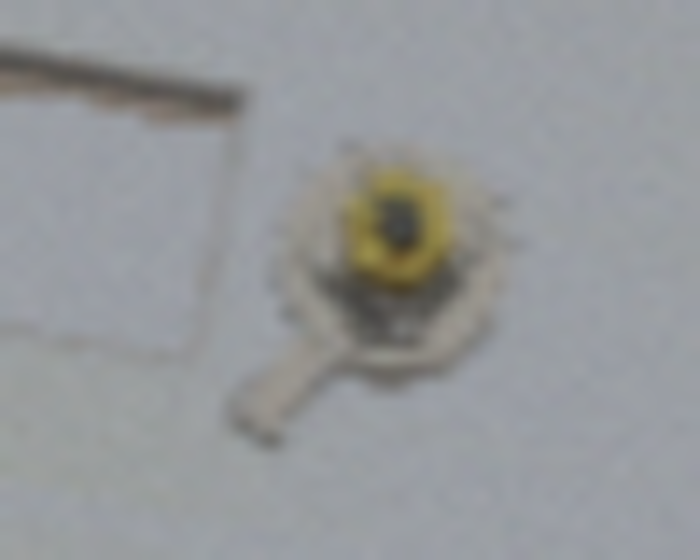

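Call:
carry_out(commands=[0, -0.015, 0.053, 10.4, 0, 0, -1, 0, -0.031, 0.106, 20.8, 0, 0, -1, 0, -0.046, 0.158, 31.2, 0, 0, -1, 0.02, -0.061, 0.211, 41.6, 0, 0, -1, 0.04, -0.077, 0.264, 52, 0, 0, -1, 0.07, -0.092, 0.317, 62.4, 0, 0, -1, 0.1125, -0.107, 0.369, 72.8, 0, 0, -1, 0.1125, -0.107, 0.369, 72.8, 0, 0, -1, 0.1125, -0.107, 0.369, 72.8, 0, 0, -1])

```text
time: 1.23
tool_pos: [532.3, 307.4, 139.2]
tcp_rot: [-47.2, 89.8, -143.2]
ft_force: [-0.1, 0.7, -0.3]
finger_gap: 85.2
```

Run:
```python
from h import *
plan(((533,307.4,46),-5.9))
```

```text
t 1.23 tcp [532.3 307.4 139.2] yaw -5.93 gap 85.2 F [-0.1  0.7 -0.3] T [-0.04  0.03 -0.04] j [25.2 14.4 89.6 -0.  76.2 31.2]
(533, 307.4, 46) -5.9 -> [ 0.0932  0.0009 -0.0003] [-0.02  0.13  0.14]
```

Call:
carry_out(commands=[0.04, 0.0005, 0, 0, 0, 0, -1, 0.075, 0.0005, 0, 0, 0, 0, -1, 0.093, 0.0005, 0, 0, 0, 0, -1, 0.093, 0.0005, 0, 0, 0, 0, -1, 0.093, 0.0005, 0, 0, 0, 0, 1, 0.093, 0.0005, 0, 0, 0, 0, 1, 0.093, 0.0005, 0, 0, 0, 0, 1, 0.093, 0.0005, 0, 0, 0, 0, 1, 0.093, 0.0005, 0, 0, 0, 0, 1], grip_force=60)

```text
time: 2.35
tool_pos: [533.7, 307.8, 48.1]
tcp_rot: [-14.0, 90.0, -110.0]
ft_force: [-0.6, 0.4, 6.5]
finger_gap: 43.0
```

Run:
```python
from h import *
plan(((533,307.4,180),-5.9),((567.7,46.5,180),-8.5))
```

```text
t 2.35 tcp [533.7 307.8  48.1] yaw -5.93 gap 43.0 F [-0.6  0.4  6.5] T [-0.    0.38  0.  ] j [25.2 20.4 92.6 -0.  67.  31.2]
(533, 307.4, 180) -5.9 -> [-0.1319 -0.0007  0.0005] [-0.03  0.03  0.01]
(567.7, 46.5, 180) -8.5 -> [-0.1317  0.0608  0.2564] [2.57 0.03 0.01]
```

Call:
carry_out(commands=[-0.03, 0, 0, 0, 0, 0, 1, -0.07, 0, 0, 0, 0, 0, 1, -0.11, 0.005, 0.025, 0.3, 0, 0, 1, -0.125, 0.017, 0.07, 0.7, 0, 0, 1, -0.125, 0.029, 0.12, 1.2, 0, 0, 1, -0.125, 0.041, 0.17, 1.7, 0, 0, 1, -0.12, 0.052, 0.22, 2.2, 0, 0, 1, -0.105, 0.0605, 0.25, 2.6, 0, 0, 1, -0.09, 0.0608, 0.2564, 2.6, 0, 0, 1, -0.09, 0.0608, 0.2564, 2.6, 0, 0, 1, -0.09, 0.0608, 0.2564, 2.6, 0, 0, 1])

```text
time: 3.72
tool_pos: [567.6, 47.6, 138.5]
tcp_rot: [-56.2, 90.0, -154.7]
ft_force: [0.4, 0.3, -5.1]
finger_gap: 43.0
```

Run:
```python
from h import *
plan(((567.7,46.5,120),-8.5))
p,d=snap('top');s,ds=snap('scene')
u,v=240,190;a=cv2.resize(p[v-30:v+45,u-35:u+45],(400,375),interpolation=cv2.INTER_CUBIC)
u,v=250,180;b=cv2.resize(s[v-30:v+45,u-35:u+45],(400,375),interpolation=cv2.INTER_CUBIC)
save('hover',np.hstack([a,b]))
```

```text
t 3.73 tcp [567.6  47.6 138.5] yaw -8.47 gap 43.0 F [ 0.4  0.3 -5.1] T [-0.02  0.01 -0.03] j [-0.4  7.6 97.4 -0.  75.   8.1]
(567.7, 46.5, 120) -8.5 -> [0.0185 0.0002 0.001 ] [0.03 0.01 0.02]
```

View pics/hover.png

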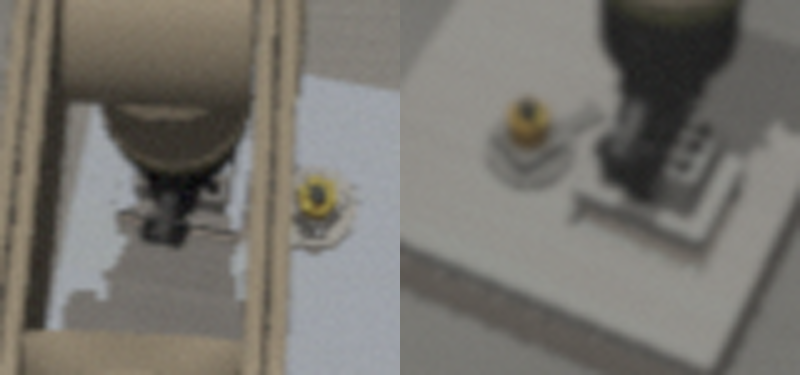

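Call:
carry_out(commands=[0.008, 0.0002, 0.0007, 0, 0, 0, 1, 0.014, 0.0002, 0.0007, 0, 0, 0, 1, 0.018, 0.0002, 0.0007, 0, 0, 0, 1, 0.021, 0.0002, 0.0007, 0, 0, 0, 1, 0.021, 0.0002, 0.0007, 0, 0, 0, 1])

```text
time: 4.45
tool_pos: [568.0, 46.9, 117.7]
tcp_rot: [48.3, 90.0, -50.1]
ft_force: [-0.0, 0.3, -4.2]
finger_gap: 43.2
```

Run:
```python
from h import *
plan(((567.7,47,103),-8.5))
```

```text
t 4.45 tcp [568.   46.9 117.7] yaw -8.45 gap 43.2 F [-0.   0.3 -4.2] T [0.01 0.   0.03] j [-0.4  8.9 98.3 -0.  72.8  8. ]
(567.7, 47, 103) -8.5 -> [ 0.0147 -0.0003 -0.0001] [ 0.05  0.02 -0.02]
```

Call:
carry_out(commands=[0.005, 0, 0, 0, 0, 0, 1, 0.01, 0, 0, 0, 0, 0, 1, 0.014, 0, 0, 0, 0, 0, 1, 0.0155, 0, 0, 0, 0, 0, 1, 0.0155, 0, 0, 0, 0, 0, 1])

```text
time: 5.08
tool_pos: [568.1, 46.9, 103.1]
tcp_rot: [45.3, 90.0, -53.1]
ft_force: [-4.5, -0.1, 4.7]
finger_gap: 43.3
```

Run:
```python
from h import *
plan(((567.7,47,101),-8.5))
```

```text
t 5.08 tcp [568.1  46.9 103.1] yaw -8.45 gap 43.3 F [-4.5 -0.1  4.7] T [-0.01  1.01 -0.07] j [-0.4  9.9 98.9 -0.  71.3  8. ]
(567.7, 47, 101) -8.5 -> [ 0.0021 -0.0004 -0.0001] [ 0.05  0.02 -0.02]
```

Call:
carry_out(commands=[0.002, -0.0006, 0, 0, 0, 0, 1, 0.003, -0.0006, 0, 0, 0, 0, 1, 0.003, -0.0006, 0, 0, 0, 0, 1])

```text
time: 5.45
tool_pos: [568.0, 46.9, 103.1]
tcp_rot: [74.5, 89.9, -24.0]
ft_force: [-10.3, -0.5, 19.0]
finger_gap: 43.3
```

Run:
```python
from h import *
plan(((567.7,47,170),-8.5))
```

```text
t 5.45 tcp [568.   46.9 103.1] yaw -8.44 gap 43.3 F [-10.3  -0.5  19. ] T [-0.06  2.36 -0.06] j [-0.4  9.8 98.9 -0.  71.2  8. ]
(567.7, 47, 170) -8.5 -> [-0.0669 -0.0003 -0.0001] [ 0.06  0.02 -0.08]
```

Call:
carry_out(commands=[0, 0, 0, 0, 0, 0, 0, 0, 0, 0, 0, 0, 0, -1, 0, 0, 0, 0, 0, 0, -1, -0.04, 0, 0, 0, 0, 0, -1, -0.1, 0, 0, 0, 0, 0, -1, -0.13, -0.01, 0.05, 0, 0, 0, -1, -0.14, -0.03, 0.1, 0, 0, 0, -1, -0.14, -0.05, 0.155, 0, 0, 0, -1, -0.14, -0.06, 0.21, 0, 0, 0, -1, -0.14, -0.06, 0.265, 0, 0, 0, -1, -0.14, -0.06, 0.32, 0, 0, 0, -1, -0.14, -0.06, 0.37, 0, 0, 0, -1])

```text
time: 6.95
tool_pos: [453.7, -312.3, 243.3]
tcp_rot: [69.5, 89.9, -28.9]
ft_force: [1.5, 0.3, 0.5]
finger_gap: 85.4
```

Run:
```python
from h import *
plan(((400,-480,243),-8.5))
```

```text
t 6.95 tcp [ 453.7 -312.3  243.3] yaw -8.47 gap 85.4 F [1.5 0.3 0.5] T [ 0.01 -0.04  0.01] j [-39.9   0.   94.1   0.   85.8 -31.4]
(400, -480, 243) -8.5 -> [ 0.0004 -0.0284  0.1738] [ 0.03  0.05 -0.12]
```

Call:
carry_out(commands=[0, -0.005, 0.03, 10, 0, 0, -1, 0, -0.01, 0.06, 20, 0, 0, -1, 0, -0.015, 0.09, 30, 0, 0, -1, 0, -0.02, 0.12, 40, 0, 0, -1, 0, -0.025, 0.15, 50, 0, 0, -1, 0, -0.028, 0.174, 60, 0, 0, -1, 0, -0.028, 0.174, 70, 0, 0, -1, 0, -0.028, 0.174, 79.5, 0, 0, -1])

```text
time: 7.95
tool_pos: [400.1, -480.7, 243.0]
tcp_rot: [153.8, 89.9, -24.6]
ft_force: [-0.4, 0.4, -0.5]
finger_gap: 85.4
```

Run:
```python
from h import *
plan()
for n in('top','scene'): p,d=snap(n);np.savez('ref_'+n,p=p,d=d)
p,_=load('top');s,_=load('scene')
u,v=256,205;a=cv2.resize(p[v-22:v+34,u-34:u+26],(375,350),interpolation=cv2.INTER_CUBIC)
u,v=255,180;b=cv2.resize(s[v-28:v+28,u-27:u+33],(375,350),interpolation=cv2.INTER_CUBIC)
save('seated',np.hstack([a,b]))
bc=np.array([530,-3.5]);Rb=R.from_euler('z',-8.5,degrees=True).as_matrix()[:2,:2]
for n,i in(('top',p),('scene',s)):
    print('bath');rectfit(n,i,bc,(240,260),-8.5,75)
    print('block');rectfit(n,i,bc+Rb@[30,55],(44,60),-8.5,115,6)
    print('handle');rectfit(n,i,(451,-310),(88,16),2,26,7)
    print('jaw');rectfit(n,i,(451+82-1,-310),(31.5,55),2,23,7)
```

```text
t 7.95 tcp [ 400.1 -480.7  243. ] yaw -88.34 gap 85.4 F [-0.4  0.4 -0.5] T [0.   0.03 0.01] j [-55.   11.5  81.8   0.1  86.5  33.4]
bath
top {'+x': [-0.6, -0.0, 30.0, -1.0], '-x': [1.22, -0.07, 30.0, -1.0], '+y': [-0.63, 0.1, 30.0, -1.0], '-y': [0.8, 0.07, 30.0, -1.0]}
block
top {'+x': [-5.25, -1.22, 21.0, 1.0], '-x': [0.85, 0.23, 29.0, -1.0], '+y': [-5.68, -0.37, 30.0, 1.0], '-y': [-4.16, 2.39, 26.0, 1.0]}
handle
top {'+x': [-2.64, -10.38, 16.0, 1.0], '-x': [4.81, -3.29, 29.0, 1.0], '+y': [0.49, -1.0, 26.0, 1.0], '-y': [4.4, 0.82, 27.0, 1.0]}
jaw
top {'+x': [-1.89, -0.36, 16.0, -1.0], '-x': [3.08, -0.19, 30.0, 1.0], '+y': [-5.68, -4.41, 30.0, -1.0], '-y': [-6.62, -3.13, 22.0, 1.0]}
bath
scene {'+x': [0.7, 0.08, 30.0, -1.0], '-x': [-0.09, -0.3, 28.0, -1.0], '+y': [0.68, 0.19, 30.0, -1.0], '-y': [-0.47, 0.17, 30.0, -1.0]}
block
scene {'+x': [4.38, 0.62, 27.0, -1.0], '-x': [-4.97, 0.41, 29.0, 1.0], '+y': [1.8, -3.51, 11.0, 1.0], '-y': [-5.55, -0.43, 29.0, 1.0]}
handle
scene {'+x': [1.76, 6.83, 24.0, 1.0], '-x': [-5.88, -1.41, 23.0, 1.0], '+y': [5.91, 0.26, 27.0, 1.0], '-y': [0.89, 0.74, 28.0, 1.0]}
jaw
scene {'+x': [-0.7, -1.49, 12.0, 1.0], '-x': [-0.66, -0.64, 27.0, 1.0], '+y': [-1.08, -3.1, 29.0, -1.0], '-y': [-6.7, 0.2, 27.0, 1.0]}
```

View pics/seated.png

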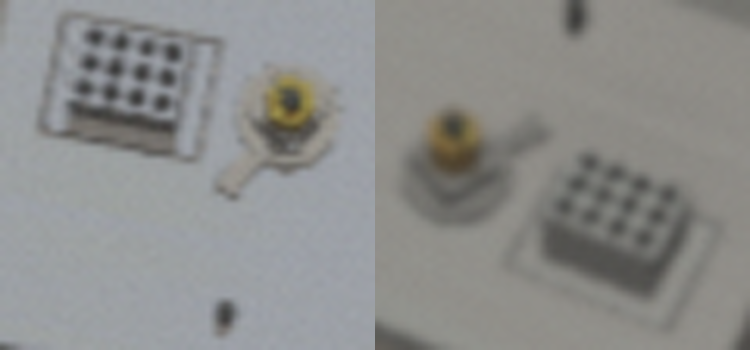

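Run:
```python
from h import *
ax=np.array([554.7,-39.6])
for n,px in(('top',(258.2,213.1)),('scene',(255.2,172.3))):
    W=onplane(n,px,82.5)[0,:2];d=W-ax;print(n,'clip',W.round(1),'len',np.hypot(*d).round(1),'coll yaw world',(np.degrees(np.arctan2(d[1],d[0]))-90).round(1))
    p,_=load(n)
    # profile-based axis of the strip: bright/dark edges across at several radii, via colour difference from bath surface
    q=p.astype(float);u,v=proj(n,[[*ax,80]])[0].astype(int)
    sub=q[v-14:v+22,u-22:u+16];bgc=np.median(sub.reshape(-1,3),0);dev=np.abs(sub-bgc).sum(2)
    m=dev>30;vv,uu=np.nonzero(m);W=onplane(n,np.c_[uu+u-22,vv+v-14],82.5)[:,:2]-ax;rr=np.hypot(*W.T);k=(rr>34)&(rr<53)&(W[:,0]<0)&(W[:,1]>-15)
    A=np.degrees(np.arctan2(W[k,1],W[k,0]))%360-90;print(n,k.sum(),'med ang',np.median(A).round(1),np.percentile(A,[10,90]).round(1))
    k=rr<34
    print('disc+ mean',W[(rr<30)].mean(0).round(1), 'predicted px nut top',proj(n,[[*ax,118]]).round(1))
    b=(q[...,0]-q[...,2])>40;bb=np.zeros_like(b);bb[v-12:v+12,u-12:u+12]=1;vv,uu=np.nonzero(b&bb);print('nut px mean',uu.mean().round(2),vv.mean().round(2),uu.min(),uu.max(),vv.min(),vv.max())
p,_=load('top');s,_=load('scene')
a=cv2.resize(p[184:214,252:284],None,fx=12,fy=12,interpolation=cv2.INTER_CUBIC)
b=cv2.resize(s[160:190,224:256],None,fx=12,fy=12,interpolation=cv2.INTER_CUBIC)
save('nut',np.hstack([a,b]))
plan(((462,-312.6,120),-88.7),((462,-312.6,18),-88.7))
```

```text
top clip [510.4 -10.1] len 53.2 coll yaw world 56.3
top 38 med ang 50.6 [ 7.9 62.7]
disc+ mean [-3.5  0.3] predicted px nut top [[267.9 198.3]]
nut px mean 268.03 198.89 265 271 195 202
scene clip [517.9  -2.2] len 52.5 coll yaw world 44.6
scene 36 med ang 47.7 [35.8 76.3]
disc+ mean [0.4 1. ] predicted px nut top [[239.9 172.1]]
nut px mean 239.83 174.13 237 243 172 176
t 8.05 tcp [ 400.3 -480.4  243.1] yaw -88.11 gap 85.5 F [ 0.8 -0.8 -0.6] T [-0.01  0.02  0.  ] j [-54.9  11.5  81.8   0.1  86.5  33.2]
(462, -312.6, 120) -88.7 -> [ 0.1231 -0.1658 -0.067 ] [ 0.59 -0.11 -0.06]
(462, -312.6, 18) -88.7 -> [ 0.2251 -0.1659 -0.0668] [ 0.59 -0.11 -0.06]
```

View pics/nut.png

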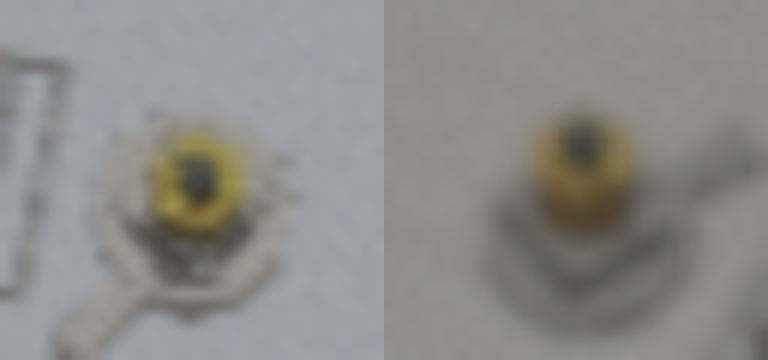

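Run:
```python
from h import *
for n in('top','scene'):
    p,_=load(n);p=p.astype(np.float32)
    ax=np.array([554.7,-39.6])+{'top':[-1,-.6],'scene':[.5,.5]}[n]
    f=cv2.GaussianBlur(p[...,0]-p[...,2] if n=='top' else -p.sum(2)/3,(0,0),.6)
    for z,lab in((82.5,'clip'),):
      th=np.arange(100,185,1.);
      for r0 in(36,40,44,48,52,56):
        P=ax+r0*np.c_[np.cos(np.radians(th)),np.sin(np.radians(th))]
        uv=proj(n,np.c_[P,np.full(len(P),z)]).astype(np.float32)
        g=cv2.remap(f,uv[:,:1],uv[:,1:],cv2.INTER_LINEAR).ravel();b=np.median(g);w=np.clip(g-b-(g.max()-b)*.4,0,None)
        i=w.argmax();k=abs(th-th[i])<18
        print(n,r0,'amp',(g.max()-b).round(1),'peak',th[i]-90,'centroid',((w*th)[k].sum()/w[k].sum()-90).round(1))
```

```text
top 36 amp 16.4 peak 53.0 centroid 53.2
top 40 amp 16.8 peak 52.0 centroid 53.0
top 44 amp 15.1 peak 54.0 centroid 53.0
top 48 amp 14.5 peak 55.0 centroid 53.2
top 52 amp 12.2 peak 53.0 centroid 53.3
top 56 amp 7.7 peak 51.0 centroid 52.6
scene 36 amp 23.0 peak 41.0 centroid 44.6
scene 40 amp 26.0 peak 44.0 centroid 45.6
scene 44 amp 24.8 peak 44.0 centroid 46.0
scene 48 amp 21.4 peak 45.0 centroid 46.4
scene 52 amp 11.8 peak 45.0 centroid 47.2
scene 56 amp 25.6 peak 10.0 centroid 12.2
```

Call:
carry_out(commands=[0, -0.05, -0.02, 0.5, 0, 0, -0.6, 0.03, -0.1, -0.04, 0.5, 0, 0, -0.3, 0.08, -0.15, -0.06, 0.5, 0, 0, -0.3, 0.123, -0.166, -0.067, 0.5, 0, 0, -0.3, 0.123, -0.166, -0.067, 0.5, 0, 0, -0.3, 0.123, -0.166, -0.067, 0.5, 0, 0, -0.3])

```text
time: 8.8
tool_pos: [462.6, -313.5, 121.6]
tcp_rot: [140.5, 89.8, -38.0]
ft_force: [0.4, -0.5, -0.2]
finger_gap: 55.3
```

Run:
```python
from h import *
plan(((462,-312.6,30),-88.7),((462,-312.6,19),-88.7))
```

```text
t 8.8 tcp [ 462.6 -313.5  121.6] yaw -88.48 gap 55.3 F [ 0.4 -0.5 -0.2] T [-0.03 -0.01 -0.05] j [-39.4   6.8 100.2   0.   72.8  49.1]
(462, -312.6, 30) -88.7 -> [ 0.0916 -0.0011  0.0009] [ 0.22 -0.18 -0.15]
(462, -312.6, 19) -88.7 -> [ 0.1026 -0.0011  0.0009] [ 0.22 -0.18 -0.15]
```

Call:
carry_out(commands=[0.03, -0.001, 0.001, 0, 0, 0, 0.3, 0.06, -0.001, 0.001, 0, 0, 0, 0.3, 0.079, -0.001, 0.001, 0, 0, 0, 0.3, 0.079, -0.001, 0.001, 0, 0, 0, 0.3])

```text
time: 9.3
tool_pos: [461.4, -313.3, 42.4]
tcp_rot: [139.1, 89.8, -39.4]
ft_force: [0.2, 0.9, 0.3]
finger_gap: 30.0
```

Call:
carry_out(commands=[0.003, 0, 0, 0, 0, 0, 0.3, 0.006, 0, 0, 0, 0, 0, 0.3])

```text
time: 9.55
tool_pos: [462.3, -314.2, 37.8]
tcp_rot: [138.3, 89.7, -40.2]
ft_force: [0.3, -0.2, -0.0]
finger_gap: 30.0
```

Call:
carry_out(commands=[0.002, 0, 0, 0, 0, 0, 0.3, 0.004, 0, 0, 0, 0, 0, 0.3])

```text
time: 9.8
tool_pos: [462.7, -314.4, 34.1]
tcp_rot: [138.6, 89.6, -39.9]
ft_force: [0.3, 0.4, -0.8]
finger_gap: 29.3
```

Call:
carry_out(commands=[0.002, 0, 0, 0, 0, 0, 0.3, 0.0035, 0, 0, 0, 0, 0, 0.3])

```text
time: 10.05
tool_pos: [462.7, -314.4, 30.5]
tcp_rot: [138.5, 89.6, -40.0]
ft_force: [-0.1, -0.6, -0.1]
finger_gap: 29.9
```

Call:
carry_out(commands=[0.001, 0, 0, 0, 0, 0, 0.3, 0.0025, 0, 0, 0, 0, 0, 0.3])

```text
time: 10.3
tool_pos: [462.7, -314.4, 27.9]
tcp_rot: [138.8, 89.6, -39.7]
ft_force: [0.0, 0.5, 0.5]
finger_gap: 30.0
```

Call:
carry_out(commands=[-0.001, 0, 0, 0, 0, 0, 1, -0.001, 0, 0, 0, 0, 0, 1, -0.001, 0, 0, 0, 0, 0, 1, -0.001, 0, 0, 0, 0, 0, 1], grip_force=60)

```text
time: 10.8
tool_pos: [462.6, -314.3, 28.8]
tcp_rot: [139.2, 89.6, -39.3]
ft_force: [0.3, 1.1, -2.1]
finger_gap: 14.7
```

Call:
carry_out(commands=[-0.02, 0, 0, 0, 0, 0, 1, -0.05, 0, 0, 0, 0, 0, 1, -0.08, 0, 0, 0, 0, 0, 1, -0.1, 0, 0, 0, 0, 0, 1, -0.1, 0, 0, 0, 0, 0, 1])

```text
time: 11.42
tool_pos: [463.4, -314.9, 131.5]
tcp_rot: [138.8, 89.4, -39.7]
ft_force: [1.4, 0.4, -1.2]
finger_gap: 14.7
```

Run:
```python
from h import *
plan()
p,_=snap('top');s,_=snap('scene')
a=cv2.resize(p[190:270,305:385],(400,400),interpolation=cv2.INTER_CUBIC)
b=cv2.resize(s[100:180,140:220],(400,400),interpolation=cv2.INTER_CUBIC)
save('span',np.hstack([a,b]))
```

```text
t 11.43 tcp [ 463.4 -314.9  131.5] yaw -88.49 gap 14.7 F [ 1.4  0.4 -1.2] T [ 0.03 -0.    0.  ] j [-39.4   6.   99.9  -0.   73.5  49. ]
```

View pics/span.png

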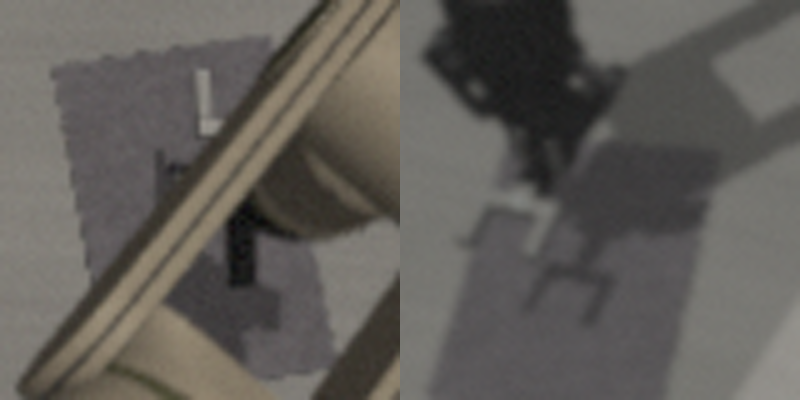

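Run:
```python
from h import *
plan(((509.9,-99.1,172),-37),((509.9,-99.1,116),-37))
```

```text
t 11.53 tcp [ 461.8 -313.7  128.3] yaw -88.49 gap 14.7 F [ 0.1  0.3 -2.8] T [-0.04  0.06 -0.  ] j [-39.4   6.2 100.   -0.   73.4  49. ]
(509.9, -99.1, 172) -37 -> [-0.0443 -0.213  -0.0539] [-51.49  -0.13  -0.31]
(509.9, -99.1, 116) -37 -> [ 0.0117 -0.2133 -0.0537] [-51.49  -0.13  -0.31]
```

Call:
carry_out(commands=[-0.044, -0.01, -0.003, 0, 0, 0, 1, -0.044, -0.05, -0.012, -9, 0, 0, 1, -0.044, -0.09, -0.022, -18, 0, 0, 1, -0.044, -0.13, -0.032, -27, 0, 0, 1, -0.044, -0.17, -0.042, -36, 0, 0, 1, -0.044, -0.2, -0.05, -45, 0, 0, 1, -0.044, -0.213, -0.054, -51.5, 0, 0, 1, -0.044, -0.213, -0.054, -51.5, 0, 0, 1, -0.044, -0.213, -0.054, -51.5, 0, 0, 1])

```text
time: 12.65
tool_pos: [509.4, -99.5, 170.7]
tcp_rot: [74.4, 89.8, -52.8]
ft_force: [-0.6, -1.2, -1.1]
finger_gap: 14.4
```

Run:
```python
from h import *
plan(((509.9,-99.1,116),-37))
p,_=snap('top');s,_=snap('scene')
a=cv2.resize(p[180:240,235:295],(400,400),interpolation=cv2.INTER_CUBIC)
b=cv2.resize(s[135:195,210:270],(400,400),interpolation=cv2.INTER_CUBIC)
save('align',np.hstack([a,b]))
```

```text
t 12.65 tcp [509.4 -99.5 170.7] yaw -37.14 gap 14.4 F [-0.6 -1.2 -1.1] T [-0.02 -0.03  0.03] j [-1.660e+01 -2.100e+00  1.039e+02 -1.000e-01  7.800e+01  2.060e+01]
(509.9, -99.1, 116) -37 -> [ 0.0547 -0.0001 -0.0007] [-0.15  0.07 -0.24]
```

View pics/align.png

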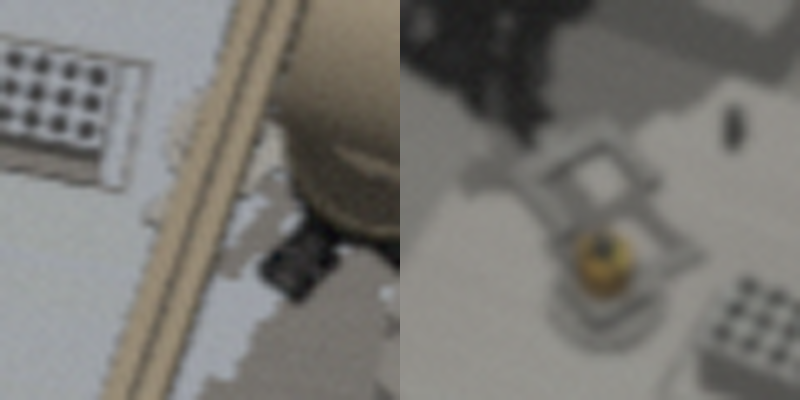

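Run:
```python
from h import *
s,p,Rt=state();a=np.radians(yawof(Rt)+90);X=np.array([np.cos(a),np.sin(a)]);Y=np.array([-X[1],X[0]])
z=p[2]-24.8+19
for nm,(x,y) in dict(tipR_out=(14,27.5),tipR_in=(14,17.5),tipL_out=(14,-27.5),tipL_in=(14,-17.5),thrR=(-17.5,17.5),thrL=(-17.5,-17.5)).items():
    q=p[:2]+69.5*X+x*X+y*Y;uv=proj('scene',[[*q,z]])[0];print(nm,((uv-[210,135])*6.667+[400,0]).round())
```

```text
tipR_out [658. 168.]
tipR_in [639. 179.]
tipL_out [554. 228.]
tipL_in [573. 217.]
thrR [598. 132.]
thrL [533. 169.]
```

Call:
carry_out(commands=[0.02, 0, -0.0005, 0, 0, 0, 1, 0.04, 0, -0.0005, 0, 0, 0, 1, 0.055, 0, -0.0005, 0, 0, 0, 1, 0.055, 0, -0.0005, 0, 0, 0, 1])

```text
time: 13.25
tool_pos: [508.9, -99.7, 114.7]
tcp_rot: [49.0, 89.8, -78.2]
ft_force: [-0.9, 0.1, -2.3]
finger_gap: 14.7
```

Call:
carry_out(commands=[0.004, 0, 0, 0, 0, 0, 1, 0.007, 0, 0, 0, 0, 0, 1, 0.01, 0, 0, 0, 0, 0, 1])

```text
time: 13.62
tool_pos: [509.3, -99.9, 105.0]
tcp_rot: [62.2, 89.8, -65.0]
ft_force: [-0.4, 0.8, -2.2]
finger_gap: 14.7
```

Run:
```python
from h import *
plan(((509.9,-99.1,100),-37))
```

```text
t 13.62 tcp [509.3 -99.9 105. ] yaw -37.2 gap 14.7 F [-0.4  0.8 -2.2] T [ 0.   -0.01 -0.01] j [-1.670e+01  2.000e+00  1.071e+02 -1.000e-01  7.080e+01  2.060e+01]
(509.9, -99.1, 100) -37 -> [ 0.005  0.    -0.001] [-0.2   0.09 -0.17]
```

Call:
carry_out(commands=[0.002, 0, 0, 0, 0, 0, 1, 0.004, 0, 0, 0, 0, 0, 1, 0.0055, 0, 0, 0, 0, 0, 1, 0.0055, 0, 0, 0, 0, 0, 1])

```text
time: 14.12
tool_pos: [509.4, -99.9, 99.8]
tcp_rot: [64.3, 89.8, -62.9]
ft_force: [-1.7, 0.3, 0.6]
finger_gap: 14.6
```

Run:
```python
from h import *
plan(((512.9,-95.1,100),-37))
```

```text
t 14.12 tcp [509.4 -99.9  99.8] yaw -37.2 gap 14.6 F [-1.7  0.3  0.6] T [0.06 0.17 0.07] j [-1.670e+01  2.400e+00  1.073e+02 -1.000e-01  7.020e+01  2.060e+01]
(512.9, -95.1, 100) -37 -> [-0.0002 -0.0001 -0.006 ] [-0.2   0.08 -0.17]
```

Call:
carry_out(commands=[0, 0, -0.002, 0, 0, 0, 1, 0, 0, -0.004, 0, 0, 0, 1, 0, 0, -0.006, 0, 0, 0, 1, 0, 0, -0.006, 0, 0, 0, 1])

```text
time: 14.62
tool_pos: [513.3, -94.9, 99.8]
tcp_rot: [71.7, 89.8, -55.5]
ft_force: [1.2, 0.3, -0.2]
finger_gap: 14.7
```

Call:
carry_out(commands=[0, 0, -0.0015, 0, 0, 0, 1, 0, 0, -0.003, 0, 0, 0, 1])

```text
time: 14.88
tool_pos: [513.9, -94.2, 99.8]
tcp_rot: [28.7, 89.7, -98.5]
ft_force: [-10.5, -13.4, 4.3]
finger_gap: 14.4
```

Run:
```python
from h import *
plan()
```

```text
t 14.88 tcp [513.9 -94.2  99.8] yaw -37.2 gap 14.4 F [-10.5 -13.4   4.3] T [-1.89  1.63 -0.01] j [-15.8   3.  106.6  -0.4  70.3  21.5]
```

```bash
cat >> h.py <<'E'
def arc(yaws,d=69.5,ax=(554.7,-39.6),z=100.3):
    s,p,Rt=state()
    for y in yaws:
        a=np.radians(y);t=np.array([ax[0]-d*np.cos(a),ax[1]-d*np.sin(a),z]);q=Rt.inv().apply(t-p)/1000
        print(y,q.round(4),(Rt.inv()*down(y-90)).as_rotvec(degrees=True).round(1))
E
python3 - <<'E'
from h import *
arc([52.8,46,38,30,22,14,6])
E
```

```text
52.8 [-0.0005 -0.0005  0.0014] [-0.   0.3 -0.2]
46 [-0.0006 -0.0087  0.0009] [ 6.8  0.3 -0.2]
38 [-0.0006 -0.0183 -0.0009] [14.8  0.3 -0.2]
30 [-0.0006 -0.0274 -0.0041] [22.8  0.3 -0.2]
22 [-0.0007 -0.0361 -0.0084] [30.8  0.2 -0.2]
14 [-0.0007 -0.0441 -0.014 ] [38.8  0.2 -0.3]
6 [-0.0008 -0.0512 -0.0206] [46.8  0.2 -0.3]
```

Call:
carry_out(commands=[-0.0005, -0.0005, 0.0014, 0, 0.3, -0.2, 1, -0.0006, -0.0046, 0.0012, 3.4, 0.3, -0.2, 1, -0.0006, -0.0087, 0.0009, 6.8, 0.3, -0.2, 1, -0.0006, -0.0135, 0, 10.8, 0.3, -0.2, 1, -0.0006, -0.0183, -0.0009, 14.8, 0.3, -0.2, 1, -0.0006, -0.023, -0.0025, 18.8, 0.3, -0.2, 1, -0.0006, -0.0274, -0.0041, 22.8, 0.3, -0.2, 1, -0.0006, -0.0361, -0.0084, 30.8, 0.2, -0.2, 1, -0.0007, -0.0441, -0.014, 38.8, 0.2, -0.3, 1, -0.0007, -0.0441, -0.014, 38.8, 0.2, -0.3, 1])

```text
time: 16.12
tool_pos: [486.9, -56.0, 100.1]
tcp_rot: [-32.0, 89.9, 162.1]
ft_force: [0.1, -1.4, -2.0]
finger_gap: 14.4
```

Run:
```python
from h import *
plan()
arc([14,6,0,-4,-6,-8.5,-9.5])
```

```text
t 16.12 tcp [486.9 -56.  100.1] yaw -75.91 gap 14.4 F [ 0.1 -1.4 -2. ] T [-0.07  0.03 -0.02] j [-12.6  -1.9 111.6   0.   70.4  63.4]
14 [-0.0002  0.0005 -0.0002] [0.1 0.1 0. ]
6 [-0.0002 -0.0092 -0.0009] [8.1 0.1 0. ]
0 [-0.0002 -0.0163 -0.0023] [14.1  0.1  0. ]
-4 [-0.0002 -0.021  -0.0037] [18.1  0.1  0. ]
-6 [-0.0002 -0.0233 -0.0044] [20.1  0.1  0. ]
-8.5 [-0.0002 -0.0261 -0.0055] [22.6  0.1  0. ]
-9.5 [-0.0002 -0.0272 -0.006 ] [23.6  0.1  0. ]
```

Call:
carry_out(commands=[0, -0.0046, -0.0004, 4, 0, 0, 1, 0, -0.0092, -0.0009, 8.1, 0, 0, 1, 0, -0.0128, -0.0016, 11.1, 0, 0, 1, 0, -0.0163, -0.0023, 14.1, 0, 0, 1, 0, -0.0187, -0.003, 16.1, 0, 0, 1, 0, -0.021, -0.0037, 18.1, 0, 0, 1, 0, -0.0233, -0.0044, 20.1, 0, 0, 1, 0, -0.0233, -0.0044, 20.1, 0, 0, 1])

```text
time: 17.12
tool_pos: [485.3, -32.2, 99.9]
tcp_rot: [-18.9, 89.9, 155.3]
ft_force: [-2.6, 1.2, 0.7]
finger_gap: 14.3
```

Run:
```python
from h import *
plan()
arc([-6,-7.5,-8.5,-9.5,-10.5])
```

```text
t 17.12 tcp [485.3 -32.2  99.9] yaw -95.83 gap 14.3 F [-2.6  1.2  0.7] T [0.25 0.34 0.17] j [ -9.9  -2.5 112.2   0.   70.5  86. ]
-6 [-0.0004  0.0001 -0.0003] [0.2 0.1 0. ]
-7.5 [-0.0004 -0.0017 -0.0003] [1.7 0.1 0. ]
-8.5 [-0.0004 -0.003  -0.0004] [2.7 0.1 0. ]
-9.5 [-0.0004 -0.0042 -0.0004] [3.7 0.1 0. ]
-10.5 [-0.0004 -0.0054 -0.0005] [4.7 0.1 0. ]
```

Call:
carry_out(commands=[0, -0.0017, 0, 1.7, 0, 0, 1, 0, -0.003, -0.0001, 2.7, 0, 0, 1, 0, -0.003, -0.0001, 2.7, 0, 0, 1])

```text
time: 17.5
tool_pos: [485.7, -29.1, 99.8]
tcp_rot: [-18.0, 89.9, 153.5]
ft_force: [-2.1, 2.5, -0.2]
finger_gap: 14.6
```

Run:
```python
from h import *
plan()
```

```text
t 17.5 tcp [485.7 -29.1  99.8] yaw -98.51 gap 14.6 F [-2.1  2.5 -0.2] T [0.33 0.37 0.11] j [ -9.5  -2.5 112.1   0.   70.5  89. ]
```

Call:
carry_out(commands=[0, -0.0012, 0, 1, 0, 0, 1, 0, -0.0024, 0, 2, 0, 0, 1, 0, -0.0024, 0, 2, 0, 0, 1])

```text
time: 17.88
tool_pos: [485.7, -28.3, 99.8]
tcp_rot: [48.9, 89.8, -141.6]
ft_force: [-4.9, -6.6, 1.1]
finger_gap: 15.0
```

Run:
```python
from h import *
plan()
```

```text
t 17.88 tcp [485.7 -28.3  99.8] yaw -100.48 gap 15.0 F [-4.9 -6.6  1.1] T [-1.32  0.68  1.07] j [ -9.3  -2.4 112.1  -0.2  70.5  91.3]
```

Call:
carry_out(commands=[0, 0.0008, 0, -1.5, 0, 0, 1, 0, 0.0008, 0, -1.5, 0, 0, 0.3, 0, 0.0008, 0, -1.5, 0, 0, 0.3, 0, 0.0008, 0, -1.5, 0, 0, 0.3, -0.03, 0.0008, 0, -1.5, 0, 0, 0.3, -0.08, 0.0008, 0, -1.5, 0, 0, 0.3, -0.11, 0.0008, 0, -1.5, 0, 0, 0.3, -0.11, 0.0008, 0, -1.5, 0, 0, 0.3])

```text
time: 18.88
tool_pos: [487.9, -29.2, 213.3]
tcp_rot: [144.9, 89.7, -44.1]
ft_force: [0.9, 0.7, 0.4]
finger_gap: 29.9
```

Run:
```python
from h import *
plan(((554.7,-39.6,190),-17),((554.7,-39.6,190),-77),((554.7,-39.6,190),-137),((554.7,-39.6,190),43))
p,_=snap('top');s,_=snap('scene')
a=cv2.resize(p[180:240,235:295],(400,400),interpolation=cv2.INTER_CUBIC)
b=cv2.resize(s[140:200,215:275],(400,400),interpolation=cv2.INTER_CUBIC)
save('fitted',np.hstack([a,b]))
```

```text
t 18.88 tcp [487.9 -29.2 213.3] yaw -98.99 gap 29.9 F [0.9 0.7 0.4] T [-0.04  0.05 -0.04] j [ -9.3  -8.9 105.7  -0.2  83.   89.7]
(554.7, -39.6, 190) -17 -> [ 0.0236 -0.0002 -0.0675] [-8.199e+01 -7.000e-02 -2.900e-01]
(554.7, -39.6, 190) -77 -> [ 0.0236 -0.0002 -0.0675] [-21.99  -0.19  -0.2 ]
(554.7, -39.6, 190) -137 -> [ 0.0236 -0.0002 -0.0675] [38.01 -0.27 -0.08]
(554.7, -39.6, 190) 43 -> [ 0.0236 -0.0002 -0.0675] [-1.4199e+02  1.0000e-01 -3.4000e-01]
```

View pics/fitted.png

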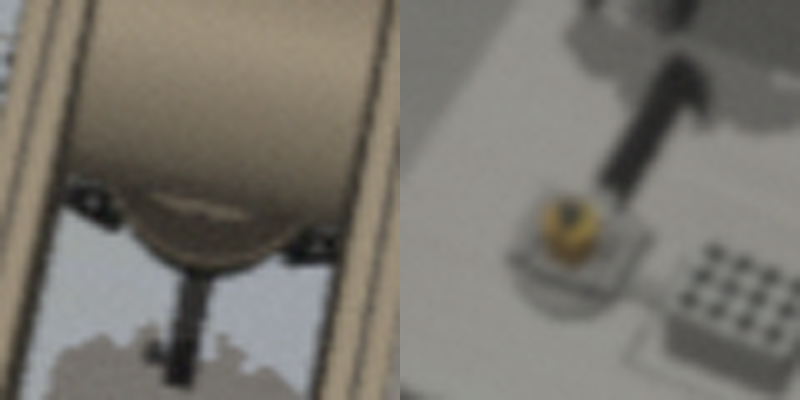

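The picture shows the jaw on the collar, the handle against the pin, and the clip over the foot. Next is the nut.

Call:
carry_out(commands=[0, 0, -0.01, -10.5, 0, 0, 0, 0, 0, -0.025, -21, 0, 0, 0, 0.005, 0, -0.04, -31.5, 0, 0, 0, 0.01, 0, -0.055, -42, 0, 0, 0, 0.015, 0, -0.0675, -52.5, 0, 0, 0, 0.02, 0, -0.0675, -63, 0, 0, 0, 0.0236, 0, -0.0675, -73.5, 0, 0, 0, 0.0236, 0, -0.0675, -84, 0, 0, 0, 0.0236, 0, -0.0675, -84, 0, 0, 0, 0.0236, 0, -0.0675, -84, 0, 0, 0])

```text
time: 20.23
tool_pos: [552.0, -39.4, 184.8]
tcp_rot: [-47.8, 89.7, -153.0]
ft_force: [0.8, 0.3, 0.7]
finger_gap: 42.7
```

Run:
```python
from h import *
plan(((554.7,-39.6,122),-15))
```

```text
t 20.23 tcp [552.  -39.4 184.8] yaw -15.23 gap 42.7 F [0.8 0.3 0.7] T [ 0.01  0.04 -0.03] j [-9.3  2.9 97.3 -0.2 80.   6. ]
(554.7, -39.6, 122) -15 -> [ 0.0628  0.0029 -0.0007] [-0.23  0.18  0.2 ]
```

Call:
carry_out(commands=[0.02, 0.0029, -0.0007, 0, 0.2, 0.2, 0, 0.045, 0.0029, -0.0007, 0, 0.2, 0.2, 0, 0.06, 0.0029, -0.0007, 0, 0.2, 0.2, 0, 0.062, 0.0029, -0.0007, 0, 0.2, 0.2, 0, 0.062, 0.0029, -0.0007, 0, 0.2, 0.2, 0])

```text
time: 20.85
tool_pos: [555.1, -39.7, 123.4]
tcp_rot: [120.7, 90.0, 15.5]
ft_force: [-0.3, 0.0, 0.5]
finger_gap: 42.9
```

Run:
```python
from h import *
plan(((554.7,-39.6,121.5),-15))
```

```text
t 20.85 tcp [555.1 -39.7 123.4] yaw -15.27 gap 42.9 F [-0.3  0.   0.5] T [ 0.03  0.01 -0.01] j [ -9.4   6.5 100.3   0.   73.2   5.9]
(554.7, -39.6, 121.5) -15 -> [ 0.0019 -0.0004  0.    ] [-0.27 -0.02 -0.04]
```

Closing on the nut, moderate grip.

Call:
carry_out(commands=[0.0015, -0.0004, 0, 0, 0, 0, 0, 0.0015, -0.0004, 0, 0, 0, 0, 1, 0.0015, -0.0004, 0, 0, 0, 0, 1, 0.0015, -0.0004, 0, 0, 0, 0, 1, 0.0015, -0.0004, 0, 0, 0, 0, 1], grip_force=50)

```text
time: 21.48
tool_pos: [555.2, -39.6, 122.9]
tcp_rot: [106.7, 89.9, 1.5]
ft_force: [-2.3, 0.5, 5.2]
finger_gap: 22.9
```

Run:
```python
from h import *
plan()
```

```text
t 21.48 tcp [555.2 -39.6 122.9] yaw -15.27 gap 22.9 F [-2.3  0.5  5.2] T [0.1  0.38 0.  ] j [ -9.4   6.5 100.3   0.   73.1   5.9]
```

Call:
carry_out(commands=[-0.0005, 0, 0, 4, 0, 0, 1, -0.0005, 0, 0, 8, 0, 0, 1, -0.0005, 0, 0, 12, 0, 0, 1, -0.0005, 0, 0, 16, 0, 0, 1, -0.0005, 0, 0, 20, 0, 0, 1, -0.0005, 0, 0, 25, 0, 0, 1, -0.0005, 0, 0, 30, 0, 0, 1, -0.0005, 0, 0, 35, 0, 0, 1, -0.0005, 0, 0, 38, 0, 0, 1])

```text
time: 22.6
tool_pos: [554.9, -39.5, 122.9]
tcp_rot: [154.4, 89.9, 11.0]
ft_force: [0.0, 0.5, -1.0]
finger_gap: 23.1
```

Run:
```python
from h import *
plan()
```

```text
t 22.6 tcp [554.9 -39.5 122.9] yaw -53.39 gap 23.1 F [ 0.   0.5 -1. ] T [ 0.12 -0.    0.11] j [ -9.4   6.5 100.4   0.   73.1  44. ]
```

Call:
carry_out(commands=[0, 0, 0, 3, 0, 0, 1, 0, 0, 0, 6, 0, 0, 1, 0, 0, 0, 9, 0, 0, 1, 0, 0, 0, 12, 0, 0, 1])

```text
time: 23.1
tool_pos: [554.9, -39.4, 122.9]
tcp_rot: [167.6, 89.9, 12.1]
ft_force: [-0.2, 0.2, -0.3]
finger_gap: 22.9
```

Run:
```python
from h import *
plan()
```

```text
t 23.1 tcp [554.9 -39.4 122.9] yaw -65.47 gap 22.9 F [-0.2  0.2 -0.3] T [0.08 0.09 0.16] j [ -9.4   6.5 100.4   0.   73.1  56.1]
```

Call:
carry_out(commands=[0, 0, 0, 2.5, 0, 0, 1, 0, 0, 0, 5, 0, 0, 1, 0, 0, 0, 5, 0, 0, 1])

```text
time: 23.48
tool_pos: [554.8, -39.4, 122.9]
tcp_rot: [175.2, 89.9, 14.7]
ft_force: [0.3, 0.5, 0.6]
finger_gap: 23.2
```

Run:
```python
from h import *
plan()
```

```text
t 23.48 tcp [554.8 -39.4 122.9] yaw -70.46 gap 23.2 F [0.3 0.5 0.6] T [-0.01  0.07  0.04] j [ -9.4   6.5 100.4   0.   73.1  61.1]
```

Call:
carry_out(commands=[0, 0, 0, 2.5, 0, 0, 1, 0, 0, 0, 5, 0, 0, 1, 0, 0, 0, 5, 0, 0, 1])

```text
time: 23.85
tool_pos: [554.8, -39.4, 122.9]
tcp_rot: [179.7, 89.9, 14.3]
ft_force: [-1.3, 0.4, 0.9]
finger_gap: 22.5
```

Run:
```python
from h import *
plan()
```

```text
t 23.85 tcp [554.8 -39.4 122.9] yaw -75.39 gap 22.5 F [-1.3  0.4  0.9] T [0.05 0.04 0.07] j [ -9.4   6.5 100.4   0.   73.1  66. ]
```

Call:
carry_out(commands=[0, 0, 0, 2, 0, 0, 1, 0, 0, 0, 4, 0, 0, 1, 0, 0, 0, 4, 0, 0, 1])

```text
time: 24.22
tool_pos: [554.8, -39.3, 123.0]
tcp_rot: [-173.1, 89.9, 17.4]
ft_force: [-1.1, 0.4, 1.2]
finger_gap: 23.3
```

Run:
```python
from h import *
plan()
```

```text
t 24.23 tcp [554.8 -39.3 123. ] yaw -79.42 gap 23.3 F [-1.1  0.4  1.2] T [0.12 0.09 0.04] j [ -9.4   6.5 100.4   0.   73.1  70.1]
```

Call:
carry_out(commands=[0, 0, 0, 2, 0, 0, 1, 0, 0, 0, 3.5, 0, 0, 1])

```text
time: 24.48
tool_pos: [554.8, -39.3, 122.9]
tcp_rot: [-169.5, 89.9, 17.5]
ft_force: [-0.3, 0.7, 2.1]
finger_gap: 23.0
```

Run:
```python
from h import *
plan()
p,_=snap('top');s,_=snap('scene')
a=cv2.resize(p[180:240,235:295],(400,400),interpolation=cv2.INTER_CUBIC)
b=cv2.resize(s[140:200,215:275],(400,400),interpolation=cv2.INTER_CUBIC)
save('turn',np.hstack([a,b]))
```

```text
t 24.48 tcp [554.8 -39.3 122.9] yaw -83.03 gap 23.0 F [-0.3  0.7  2.1] T [0.11 0.13 0.21] j [ -9.4   6.5 100.4   0.   73.1  73.7]
```

View pics/turn.png

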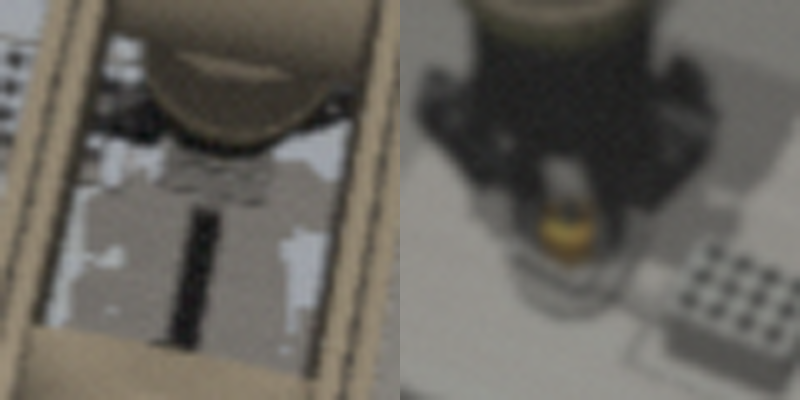

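Call:
carry_out(commands=[0, 0, 0, 2, 0, 0, 1, 0, 0, 0, 4, 0, 0, 1])

```text
time: 24.82
tool_pos: [554.8, -39.3, 123.0]
tcp_rot: [-177.2, 89.9, 5.7]
ft_force: [-0.6, -0.5, 0.6]
finger_gap: 22.7
```

Run:
```python
from h import *
plan()
```

```text
t 24.82 tcp [554.8 -39.3 123. ] yaw -87.07 gap 22.7 F [-0.6 -0.5  0.6] T [0.05 0.08 1.31] j [ -9.3   6.5 100.4   0.   73.1  77.7]
```

Call:
carry_out(commands=[0, 0, 0, 2, 0, 0, 1, 0, 0, 0, 4, 0, 0, 1])

```text
time: 25.08
tool_pos: [555.6, -39.2, 123.1]
tcp_rot: [-175.8, 89.8, 3.0]
ft_force: [3.6, 0.8, -2.0]
finger_gap: 23.2
```

Run:
```python
from h import *
plan()
```

```text
t 25.07 tcp [555.6 -39.2 123.1] yaw -91.21 gap 23.2 F [ 3.6  0.8 -2. ] T [ 0.17 -0.77  1.06] j [ -9.3   6.5 100.3   0.   73.   81.9]
```

Call:
carry_out(commands=[0, 0, 0, -3, 0, 0, 1, 0, 0, 0, -3, 0, 0, 0, 0, 0, 0, -3, 0, 0, 0, 0, 0, 0, -3, 0, 0, 0, -0.04, 0, 0, 0, 0, 0, 0, -0.08, 0, 0, 3, 0, 0, 0, -0.1, 0, 0, 7, 0, 0, 0, -0.1, 0, 0, 7, 0, 0, 0])

```text
time: 26.08
tool_pos: [556.5, -39.5, 225.4]
tcp_rot: [-175.9, 89.6, -4.1]
ft_force: [0.0, 0.5, -0.3]
finger_gap: 43.0
```

Run:
```python
from h import *
plan(((485.7,-28.9,220),-98.7),((485.7,-28.9,101),-98.7))
```

```text
t 26.07 tcp [556.5 -39.5 225.4] yaw -98.22 gap 43.0 F [ 0.   0.5 -0.3] T [-0.01 -0.02  0.04] j [-9.3  1.4 94.6  0.  83.6 88.9]
(485.7, -28.9, 220) -98.7 -> [ 0.0048 -0.0003  0.0716] [ 0.48 -0.42  0.03]
(485.7, -28.9, 101) -98.7 -> [ 0.1238 -0.0003  0.0725] [ 0.48 -0.42  0.03]
```

Call:
carry_out(commands=[0.005, 0, 0.035, 0.3, 0, 0, 0.3, 0.005, 0, 0.072, 0.5, 0, 0, 0.3, 0.04, 0, 0.0725, 0.5, -0.4, 0, 0.3, 0.08, 0, 0.0725, 0.5, -0.4, 0, 0.3, 0.11, 0, 0.0725, 0.5, -0.4, 0, 0.3, 0.124, 0, 0.0725, 0.5, -0.4, 0, 0.3, 0.124, 0, 0.0725, 0.5, -0.4, 0, 0.3])

```text
time: 26.95
tool_pos: [484.9, -29.1, 99.7]
tcp_rot: [-15.9, 89.9, 155.5]
ft_force: [0.4, -0.4, 0.3]
finger_gap: 30.3
```

Run:
```python
from h import *
plan(((485.7,-28.9,100.5),-98.7))
```

```text
t 26.95 tcp [484.9 -29.1  99.7] yaw -98.69 gap 30.3 F [ 0.4 -0.4  0.3] T [-0.01  0.02 -0.01] j [ -9.5  -2.6 112.3   0.   70.4  89.2]
(485.7, -28.9, 100.5) -98.7 -> [-0.0008 -0.0003 -0.0008] [0.01 0.11 0.03]
```

Close on the handle, then check.

Call:
carry_out(commands=[-0.0005, 0, 0, 0, 0, 0, 1, -0.0005, 0, 0, 0, 0, 0, 1, -0.0005, 0, 0, 0, 0, 0, 1, -0.0005, 0, 0, 0, 0, 0, 1], grip_force=60)

```text
time: 27.45
tool_pos: [485.6, -29.0, 101.4]
tcp_rot: [-80.0, 90.0, 91.3]
ft_force: [-2.2, 2.5, 5.7]
finger_gap: 14.6
```

Run:
```python
from h import *
plan()
```

```text
t 27.45 tcp [485.6 -29.  101.4] yaw -98.67 gap 14.6 F [-2.2  2.5  5.7] T [0.36 0.21 0.15] j [-9.500e+00 -2.700e+00  1.122e+02  1.000e-01  7.050e+01  8.920e+01]
```

Call:
carry_out(commands=[-0.004, 0, 0, 0, 0, 0, 1, -0.008, 0, 0, 0, 0, 0, 1])

```text
time: 27.7
tool_pos: [485.5, -29.0, 109.6]
tcp_rot: [-65.8, 90.0, 105.5]
ft_force: [0.2, 0.9, -2.5]
finger_gap: 14.5
```

Call:
carry_out(commands=[-0.006, 0, 0, 0, 0, 0, 1, -0.012, 0, 0, 0, 0, 0, 1, -0.02, 0, 0, 0, 0, 0, 1, -0.04, 0, 0, 0, 0, 0, 1, -0.06, 0, 0, 0, 0, 0, 1, -0.06, 0, 0, 0, 0, 0, 1])

```text
time: 28.45
tool_pos: [486.9, -29.3, 171.7]
tcp_rot: [-169.9, 89.8, 1.4]
ft_force: [0.5, 1.2, -1.6]
finger_gap: 14.7
```

Run:
```python
from h import *
plan(((462.5,-314,180),-88.5),((462.5,-314,31),-88.5))
```

```text
t 28.45 tcp [486.9 -29.3 171.7] yaw -98.68 gap 14.7 F [ 0.5  1.2 -1.6] T [ 0.06  0.01 -0.01] j [ -9.5  -7.2 108.6   0.   78.4  89.2]
(462.5, -314, 180) -88.5 -> [-0.0084  0.2851 -0.0188] [-10.18  -0.22   0.02]
(462.5, -314, 31) -88.5 -> [ 0.1406  0.2852 -0.0183] [-10.18  -0.22   0.02]
```

Call:
carry_out(commands=[-0.005, 0.03, -0.002, -1, 0, 0, 1, -0.008, 0.08, -0.005, -3, 0, 0, 1, -0.008, 0.13, -0.008, -5, 0, 0, 1, -0.008, 0.18, -0.011, -6.5, 0, 0, 1, -0.008, 0.23, -0.015, -8, 0, 0, 1, -0.008, 0.27, -0.018, -9.5, 0, 0, 1, 0.02, 0.285, -0.0185, -10.2, 0, 0, 1, 0.06, 0.285, -0.0185, -10.2, -0.2, 0, 1, 0.1, 0.285, -0.0185, -10.2, -0.2, 0, 1, 0.12, 0.285, -0.0185, -10.2, -0.2, 0, 1, 0.12, 0.285, -0.0185, -10.2, -0.2, 0, 1])

```text
time: 29.82
tool_pos: [461.4, -312.8, 49.6]
tcp_rot: [-46.8, 89.8, 134.7]
ft_force: [1.1, 0.2, -0.9]
finger_gap: 14.3
```

Run:
```python
from h import *
plan(((462.5,-314,30),-88.5))
```

```text
t 29.82 tcp [ 461.4 -312.8   49.6] yaw -88.47 gap 14.3 F [ 1.1  0.2 -0.9] T [ 0.03  0.02 -0.02] j [-39.4  12.3 102.3   0.   65.6  49. ]
(462.5, -314, 30) -88.5 -> [ 0.0196  0.0013 -0.0011] [0.03 0.16 0.17]
```

Call:
carry_out(commands=[0.008, 0.0013, -0.001, 0, 0.1, 0.1, 1, 0.014, 0.0013, -0.001, 0, 0.1, 0.1, 1, 0.018, 0.0013, -0.001, 0, 0.1, 0.1, 1, 0.0185, 0.0013, -0.001, 0, 0.1, 0.1, 1])

```text
time: 30.32
tool_pos: [462.4, -313.9, 31.1]
tcp_rot: [-47.6, 89.9, 133.9]
ft_force: [-0.0, 0.2, -1.3]
finger_gap: 14.4
```

Call:
carry_out(commands=[0.0008, 0, 0, 0, 0, 0, 1, 0.0015, 0, 0, 0, 0, 0, 1])

```text
time: 30.58
tool_pos: [462.6, -314.1, 30.4]
tcp_rot: [-48.1, 89.9, 133.4]
ft_force: [-4.3, 3.8, 11.6]
finger_gap: 14.8
```

Contact with the mat. Release, rise, and move clear.

Call:
carry_out(commands=[-0.0005, 0, 0, 0, 0, 0, 0.3, -0.0005, 0, 0, 0, 0, 0, 0.3, -0.0005, 0, 0, 0, 0, 0, 0.3, -0.03, 0, 0, 0, 0, 0, 0.3, -0.08, 0, 0, 0, 0, 0, 0.3, -0.14, 0, 0, 0, 0, 0, 0.3, -0.2, 0.04, 0, 0, 0, 0, 0.3, -0.22, 0.09, 0.03, 0, 0, 0, 0.3, -0.22, 0.14, 0.05, 0, 0, 0, 0.3, -0.22, 0.17, 0.06, 0, 0, 0, 0.3, -0.22, 0.17, 0.06, 0, 0, 0, 0.3])

```text
time: 31.95
tool_pos: [405.9, -487.9, 249.8]
tcp_rot: [-37.7, 89.9, 143.7]
ft_force: [0.9, 0.8, -1.2]
finger_gap: 29.8
```

Run:
```python
from h import *
plan()
p,_=snap('top');s,_=snap('scene')
a=cv2.resize(p[170:250,230:310],(375,375),interpolation=cv2.INTER_CUBIC)
c=cv2.resize(p[190:270,305:385],(250,250),interpolation=cv2.INTER_CUBIC)
b=cv2.resize(s[140:200,215:275],(375,375),interpolation=cv2.INTER_CUBIC)
f=cv2.resize(s,(460,345));o=np.zeros((600,790,3),np.uint8);o[:345,:460]=f;o[:330,460:790]=cv2.resize(b,(330,330));o[345:595,:250]=c;o[345:595,250:500]=cv2.resize(a,(250,250));o[345:595,500:750]=cv2.resize(p[190:220,252:282],(250,250),interpolation=cv2.INTER_CUBIC)
save('final',o)
ax=np.array([554.7,-39.6])+[-1,-.6];g=p.astype(np.float32);g=cv2.GaussianBlur(g[...,0]-g[...,2],(0,0),.6)
th=np.arange(50,130,1.)
for r0 in(36,44,50):
    P=ax+r0*np.c_[np.cos(np.radians(th)),np.sin(np.radians(th))];uv=proj('top',np.c_[P,np.full(len(P),82.5)]).astype(np.float32)
    h=cv2.remap(g,uv[:,:1],uv[:,1:],cv2.INTER_LINEAR).ravel();b=np.median(h);w=np.clip(h-b-(h.max()-b)*.4,0,None);print(r0,th[h.argmax()]-90,((w*th).sum()/w.sum()-90).round(1),(h.max()-b).round(1))
P0=np.load('ref_top.npz')['p'].astype(int);df=(np.abs(P0-p).sum(2)>90).astype(np.uint8);k,l,st,ce=cv2.connectedComponentsWithStats(df)
for i in range(1,k):
    if st[i,4]>6: print('diff',ce[i].round(),st[i,4])
```

```text
t 31.95 tcp [ 405.9 -487.9  249.8] yaw -88.65 gap 29.8 F [ 0.9  0.8 -1.2] T [-0.02 -0.02 -0.04] j [-54.9  13.   79.5  -0.   87.6  33.8]
36 -13.0 -11.9 17.7
44 -14.0 -12.7 14.4
50 -12.0 -12.0 13.7
diff [500. 214.] 218
diff [255. 199.] 10
diff [465. 243.] 55
diff [461. 247.] 90
diff [405. 245.] 113
diff [438. 253.] 19
diff [449. 257.] 50
diff [493. 259.] 13
diff [381. 271.] 25
diff [433. 286.] 203
diff [418. 292.] 301
diff [388. 272.] 9
diff [370. 279.] 22
diff [438. 306.] 7
diff [263. 327.] 231
diff [429. 319.] 9
diff [198. 361.] 68
diff [268. 353.] 9
diff [392. 359.] 7
diff [204. 378.] 26
diff [207. 375.] 24
diff [229. 382.] 9
```

View pics/final.png

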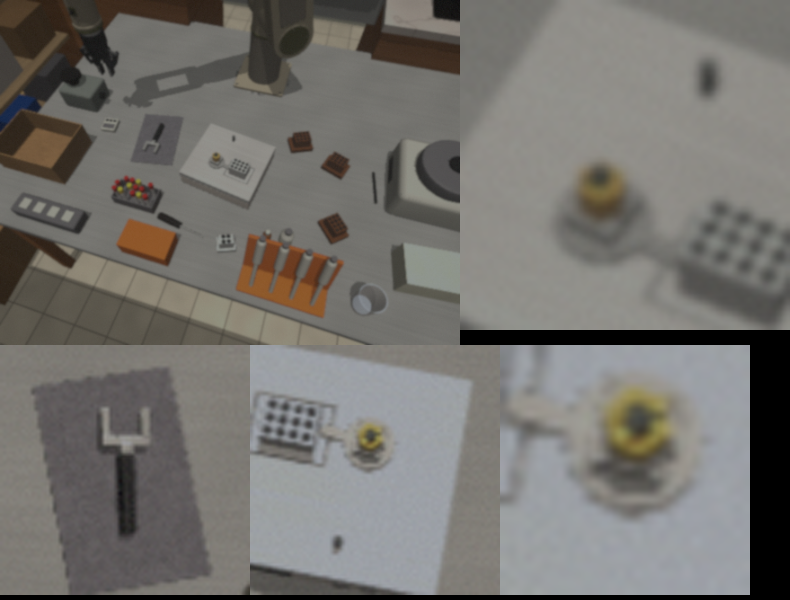

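Run:
```python
from h import *
print(order.hand_in())
```

```text
the job is handed in; nothing more can be done
None
```

The job is handed in, at about 32 s of robot time.

**What I did**
- **Block:** I set it in the well. It came to rest at tool height 103.1 mm, exactly 55 mm above its bench height, so it sits on the well's floor.
- **Spanner:** I fitted it on the collar, swung it clockwise until the handle met the pin, and left it there.
- **Nut:** I turned it clockwise until it stopped. The turning torque jumped from about 0.2 to 1.3 N m.
- **Putting back:** I lifted the spanner off and laid it back on the grey mat.

**What the last checks showed**
- The last pictures show the block seated, the spanner flat on the mat and the other things apparently where they were. The automatic before-and-after image comparison was mostly arm and shadow, so it settles little.
- **Clip:** it lies over the foot about 4° clockwise of square, inside the collar's stated play of about 6°.
- **Nut:** the stop came at a tool angle of about -83 to -87°, against about -77° expected. The nut's own angle is too small to read in the pictures, so "tight" rests on the torque jump. I turned the tool back 3° before opening the fingers. That should have stayed past the stop, so it should not have loosened the nut.
- **Clip start angle:** the two cameras disagreed by about 7° on it (53° and 46°). I used the top view, and the jaw went on without resistance.

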